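# Eject the sample tray with the release pin

### The job

The sample tray of the white unit is locked shut. Take the release pin from its stand, reach straight down through the small round hole in the unit's top and press gently, only as far as needed, on the hidden spring latch until the tray springs out by itself; then draw the pin out and put it back in its stand, upright and fully down. Do not force the pin against the unit, and leave the other things on the bench where they are.

Things in the scene. Friction and masses are not known exactly. Their poses are not given: they have to be found in the camera images.
- hole (a point): centre of the round access hole in the white unit's flat top, level with that top, 100 mm above the bench. Hole 14 mm wide through a 6 mm plate; on the top round it a steel ring, 26 mm outside, 17 mm inside, 2 mm high. Straight below, hidden, is the spring latch's press pad, 18 mm square, its top 24 to 48 mm below the case's top: different each time, to be found by touch
- unit: white sheet-metal sample tray unit, 170 mm deep, 130 wide, 100 high, fixed; origin at the centre of its underside, x to its back, y to its left, z up. The hole is 25 mm behind and 20 mm left of its centre; the tray comes out of the front (-x). Any push of the pin on the unit or its latch must stay under 20 N
- tray (a joint): how far the tray is out of the unit's front, m: 0 to 0.001 latched, 0.035 sprung out (own spring, about half a second, then stays). The latch pad resists with about 4 N at first, 8 to 9 N where it lets the tray go, after 5 to 6 mm of press; at about 7.5 mm it meets a hard stop
- pin: loose release pin, 60 g: steel shaft 8 mm thick, 75 mm long, flat tip with a small chamfer; above it a round grey handle with black bands, 16 mm thick, 50 mm long. Origin at the tip, z along the pin to the handle. Starts upright in the stand, tip on the bottom of the bore
- pin_grip (a point): centre of the release pin's handle, on its axis, 100 mm above the tip; the place to grip (16 mm wide, round)
- stand_hole (a point): centre of the mouth of the pin stand's bore, 45 mm above the bench; the stand is an aluminium block 60 x 60 x 45 mm on a 76 mm square foot, fixed to the bench. The bore is upright, 10.5 mm wide, 40 mm deep, with a 2 mm chamfer
- tin: bystander: round flat tin, 49 mm wide, 20 mm high, loose; origin at the centre of its underside
- amber_bottle: bystander: brown bottle with a cap, 125 mm high, loose; origin at the centre of its underside
- spanner: bystander: small open-ended spanner, 137 mm long, 6 mm high, loose, lying flat; origin at the centre of its underside

How it is judged:
By the outcome, as a careful person would: the job done as asked, in the order asked, and still so for the second after the job is handed in, with the robot touching nothing.
It also fails if it takes over 61 s, if anything falls off the work surface, if the arm or the gripper's body presses on something with over 40 N, if the wrist force passes 120 N, or if a joint passes its speed limit or range.

### The arm

A 7-joint arm with a two-finger parallel gripper is mounted at the origin on a cart in front of the work surface, level with it; the furniture and walls round the work are solid. World frame = base frame: x ahead of the robot, y to its left, z up, the work surface at z = 0. Lengths are in m, angles in rad, forces in N, time in s.
With the tool pointing down it reaches from about 0.4 to 0.9 m from the base axis. Payload 5.5 kg.
Tool frame: the origin (TCP) lies midway between the tips of the shut fingers; the grasp point (between the pads) lies 19 mm behind it (manip.grip_depth is the distance from the TCP to the grasp point, in m); z points along the fingers, x is the direction in which the jaws open and shut, and the axes are right-handed (so a half turn about z gives the same grasp; the last joint's range is limited). The gripper opens to 92 mm and grips with 3 to 60 N. Pads are 19 mm wide; open, the fingers measure 130 mm over their backs; the gripper's body (75 mm by 190 mm) begins 47 mm behind the grasp point.
Start: joints at [-0.895, 0.501, -0.427, 1.55, 0.221, 1.138, -0.21], TCP at [0.261, 0.595, 0.227] pointing down, gripper open.
Joint ranges: [-2.88, 2.88], [-0.31, 2.03], [-1.54, 1.56], [0.2, 2.42], [-1.41, 4.55], [0.19, 2.02], [-2.57, 2.57]. Speed limits (rad/s): [2.57, 2.57, 3.14, 3.14, 3.14, 3.14, 3.14].

### API

Orientations are given as a unit quaternion [x, y, z, w].
In Python, from bench import manip, effector, viewer gives the robot as it stands. Calls block until the motion is done:
- manip.move_pose(position, orientation): joint-space move of the TCP to a pose.
- manip.servo_line(position, ori=None, vel=0.15): straight line of the TCP; ori=None keeps the orientation; vel is the mean speed in m/s.
- manip.movej(angles): joint-space move.
- effector.open_jaws() and effector.close(f_grip=None): open the fingers fully, or close them until they stop; f_grip is the grip in N (None keeps the last).
- manip.sleep(seconds).
- manip.solve_ik(position, orientation): joint angles nearest the present ones, or None.
- viewer.get_image(name): name is "side" or "top" or "wrist"; returns the picture (400x640x3 uint8, red, green, blue); there is no depth.
- viewer.get_calibration(name): a dict with "vfov" (degrees; the focal length in pixels is half the picture's height over the tangent of half this angle, whatever the lens; pixels are square), "cx", "cy" (the principal point, pixels), "dist_coeffs" ([k1, k2, p1, p2, k3] as OpenCV has them; the pictures are not rectified), "eye" and "attitude" of the camera in the world. Camera axes: x right, y down, z forward; pixel columns grow to the right and rows downward; lengths in m; the calibration is good to about 2 mm. A picture is of the moment at which its call begins: read the wrist's pose just before it. get_calibration takes no time and is no camera call; for the wrist camera it gives the pose at the moment of the call.
A pose or a line that the arm cannot do raises manip.PlanningError and nothing moves.
- manip.hand_in(): hands the job in, once; it reports no verdict.
Readings, each from a call of its own:
- manip.current_clock(): time.
- manip.current_q(): joint angles.
- manip.current_joint_velocities(): joint speeds.
- manip.current_tau(): joint torques, N m.
- manip.current_tool_pos(): TCP position.
- manip.current_tcp_rot(): TCP orientation.
- manip.current_force(): force on the tool from outside, world axes, zero at the start.
- manip.current_wrist_torque(): the same for the moment, N m.
- manip.current_finger_gap(): finger opening in m.
Only numpy, scipy, OpenCV 4.12 (cv2) and the standard library are available. Lean on these libraries where they do the work, as an engineer would, in place of code of your own. Each camera call takes 0.05 s, during which the arm holds its last target.

## Working session

There is one attempt and no reset: what is moved stays moved. The work goes in short steps, each a Python script; the robot and the scene stay as the last script left them, time stands still between calls to the robot, and variables do not carry over. Pictures are saved under pics/ and viewed, and the job is handed in when it is done.

```bash
ls; mkdir -p pics
python3 - <<'E'
from bench import manip, effector, viewer
import cv2
print(manip.current_clock(), manip.current_tool_pos(), manip.current_tcp_rot(), manip.grip_depth, manip.current_force())
for n in ["side","top","wrist"]:
    print(n, viewer.get_calibration(n))
    cv2.imwrite(f"pics/{n}0.png", viewer.get_image(n)[:,:,::-1])
E
```

```text
pics
0.0 [0.26056182 0.59473919 0.22568955] [ 8.37005060e-01  5.47194315e-01 -8.09621848e-04  5.06606233e-04] 0.0188 [-0.41281754  0.22650824  0.61817996]
side {'vfov': 42.98547525702402, 'cx': 317.1325099470388, 'cy': 202.8262370903087, 'dist_coeffs': array([0.04815943, 0.        , 0.        , 0.        , 0.        ]), 'eye': array([ 0.01173717, -0.83732255,  0.81930071]), 'attitude': array([ 0.86575098, -0.25299831,  0.13065687, -0.41157731])}
top {'vfov': 44.35904093557573, 'cx': 323.14119332996273, 'cy': 194.3406434797933, 'dist_coeffs': array([-0.02118693,  0.        ,  0.        ,  0.        ,  0.        ]), 'eye': array([ 0.35185559, -0.09552996,  1.46770733]), 'attitude': array([-0.69956175,  0.71218425, -0.03680138,  0.04530572])}
wrist {'vfov': 59.60947639393607, 'cx': 319.5840874397384, 'cy': 199.21571970674358, 'dist_coeffs': array([-0.06274781,  0.        ,  0.        ,  0.        ,  0.        ]), 'eye': array([0.19325601, 0.62437809, 0.38594704]), 'attitude': array([0.82888581, 0.54228991, 0.0744605 , 0.11543656])}
```

View pics/side0.png

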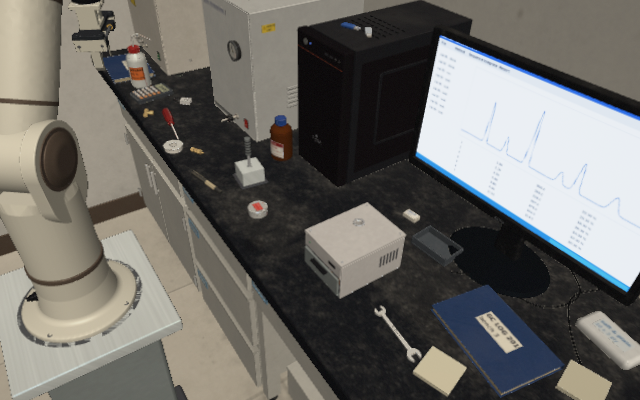

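View pics/top0.png

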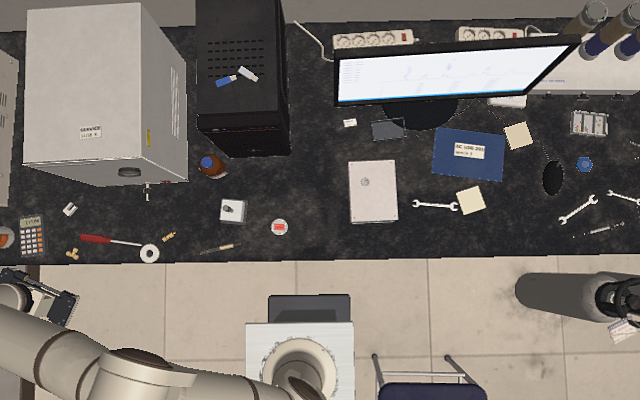

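View pics/wrist0.png

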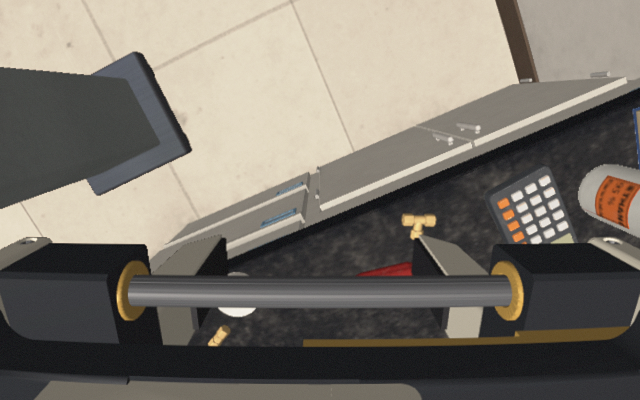

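Side view: the stand and pin are near (250,170), and the unit's hole is near (359,222). Top view: the stand is at (233,210) and the hole at (365,182). The wrist view shows only the bench's left end. Next I'll measure these from enlarged crops.

```bash
cat > h.py <<'E'
import numpy as np, cv2
from scipy.spatial.transform import Rotation as R
from bench import manip, effector, viewer
def cam(n):
    c=viewer.get_calibration(n); f=200/np.tan(np.radians(c['vfov'])/2)
    K=np.array([[f,0,c['cx']],[0,f,c['cy']],[0,0,1]]); return K,c['dist_coeffs'],np.array(c['eye']),R.from_quat(c['attitude']).as_matrix()
def ray(C,uv):
    K,d,e,A=C; p=cv2.undistortPoints(np.array([[uv]],float),K,d)[0,0]
    v=A@np.array([p[0],p[1],1]); return e,v/np.linalg.norm(v)
def plane(C,uv,z):
    e,v=ray(C,uv); return e+v*(z-e[2])/v[2]
def proj(C,P):
    K,d,e,A=C; P=np.atleast_2d(P).astype(float); rv=cv2.Rodrigues(A.T)[0]
    return cv2.projectPoints(P,rv,-A.T@e,K,d)[0][:,0]
def tri(C1,u1,C2,u2):
    M=np.zeros((3,3));b=np.zeros(3)
    for C,u in((C1,u1),(C2,u2)):
        e,v=ray(C,u);Q=np.eye(3)-np.outer(v,v);M+=Q;b+=Q@e
    return np.linalg.solve(M,b)
def crop(img,x0,y0,w,h,s,name):
    cv2.imwrite(name,cv2.resize(img[y0:y0+h,x0:x0+w],None,fx=s,fy=s,interpolation=cv2.INTER_CUBIC))
E
python3 - <<'E'
from h import *
a=cv2.imread("pics/top0.png");b=cv2.imread("pics/side0.png")
t1=cv2.resize(a[180:240,200:300],None,fx=4,fy=4,interpolation=2); t2=cv2.resize(a[150:230,340:440],None,fx=4,fy=4,interpolation=2)
s1=cv2.resize(b[130:230,220:320],None,fx=4,fy=4,interpolation=2); s2=cv2.resize(b[190:300,300:410],None,fx=4,fy=4,interpolation=2)
def pad(i): 
    o=np.zeros((max(280,300),400,3),np.uint8); h=min(300,i.shape[0]); o[:h]=i[:h,:400]; return o
cv2.imwrite("pics/c0.png",np.vstack([np.hstack([pad(t1),pad(t2)]),np.hstack([pad(s1),pad(s2)])]))
T=cam("top")
print(plane(T,(233,210),.045),plane(T,(365,182),.1))
for p in [(348.5,163),(395,160),(398,219),(351.5,223)]: print(plane(T,p,.1))
E
```

```text
[0.47695697 0.18400238 0.045     ] [ 0.54437223 -0.19874402  0.1       ]
[ 0.59946525 -0.15362321  0.1       ]
[ 0.60553959 -0.28516961  0.1       ]
[ 0.4385664  -0.28782554  0.1       ]
[ 0.42977094 -0.15805747  0.1       ]
```

View pics/c0.png

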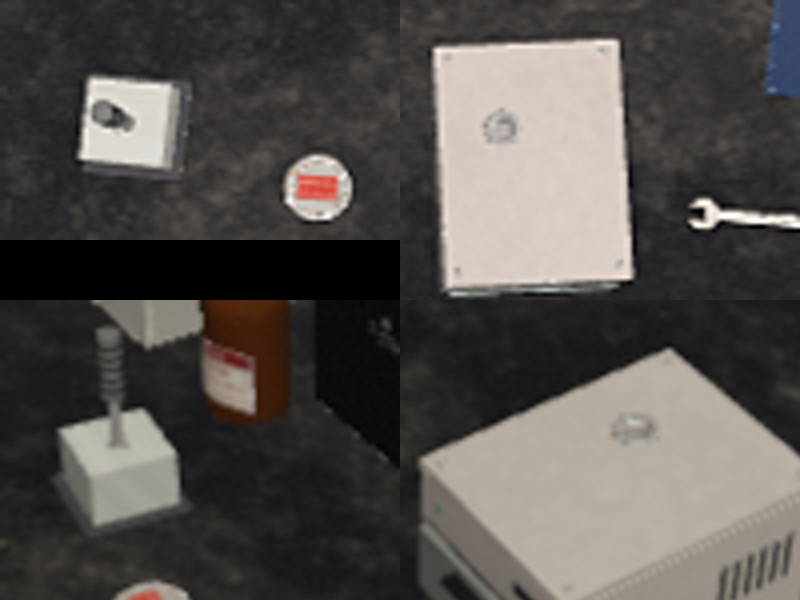

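Run:
```python
from h import *
T=cam("top");S=cam("side")
print("pin top tri",tri(T,(225.7,206.8),S,(246.8,138)), plane(T,(225.7,206.8),.13),plane(S,(246.8,138),.13))
print("stand top corners",[plane(T,(200+x/4,180+y/4),.045).round(4) for x,y in[(87,76),(172,85),(166,166),(81,160)]])
print("pin mouth side",plane(S,(220+119/4,130+145/4),.045))
print("hole",plane(T,(340+500/4-100,150+127/4),.102),plane(S,(300+635/4-100,190+128/4),.102),tri(T,(365,181.7),S,(358.7,222)))
print("bottle base-ish",plane(S,(280,158),0), tri(T,(211,162),S,(281,120)))
print("bigbox corner",plane(S,(243,138),0),plane(S,(270,122),0))
print("pc corner",plane(S,(343,184),0),plane(S,(300,150),0))
for z in (.2,.35,.45): print("pc top corner",z,plane(T,(289,155),z),plane(S,(342,80),z), plane(T,(187,182),z))
for z in (0.1,.2,.3):print("mon",z,plane(T,(340,106),z),plane(T,(556,90),z))
```

```text
pin top tri [0.4789612  0.18686459 0.13182054] [0.4786634 0.1874655 0.13     ] [0.48066949 0.18935915 0.13      ]
stand top corners [array([0.5099, 0.2172, 0.045 ]), array([0.5021, 0.1548, 0.045 ]), array([0.4429, 0.1591, 0.045 ]), array([0.4484, 0.2212, 0.045 ])]
pin mouth side [0.48060756 0.18511529 0.045     ]
hole [ 0.5447995  -0.19861229  0.102     ] [ 0.54906224 -0.20024574  0.102     ] [ 0.54668582 -0.19971668  0.10238081]
bottle base-ish [0.60082534 0.23629396 0.        ] [0.60498649 0.23041262 0.12566513]
bigbox corner [0.559305   0.38892754 0.        ] [0.67589404 0.4310243  0.        ]
pc corner [0.68304385 0.03852094 0.        ] [0.67200553 0.24217149 0.        ]
pc top corner 0.2 [0.60574836 0.00645181 0.2       ] [0.7958461  0.21995091 0.2       ] [0.53919409 0.27503225 0.2       ]
pc top corner 0.35 [ 0.5757068  -0.00561506  0.35      ] [ 0.60592812 -0.03612989  0.35      ] [0.51702748 0.2311859  0.35      ]
pc top corner 0.45 [ 0.55567908 -0.01365965  0.45      ] [ 0.47931614 -0.20685042  0.45      ] [0.50224974 0.20195501 0.45      ]
mon 0.1 [ 0.7657666  -0.13313837  0.1       ] [ 0.8013279  -0.75550606  0.1       ]
mon 0.2 [ 0.73550348 -0.13038862  0.2       ] [ 0.76846471 -0.70725187  0.2       ]
mon 0.3 [ 0.70524035 -0.12763888  0.3       ] [ 0.73560152 -0.65899768  0.3       ]
```

Run:
```python
from h import *
C=cam("wrist");p=manip.current_tool_pos();Rt=R.from_quat(manip.current_tcp_rot()).as_matrix()
off=Rt.T@(C[2]-p);Ar=Rt.T@C[3]
print(off, R.from_matrix(Ar).as_euler('xyz',degrees=True))
q=[.5**.5,.5**.5,0,0];Rn=R.from_quat(q).as_matrix()
pin=np.array([.479,.187,.13]);hole=np.array([.5465,-.1997,.1])
for dx in(.06,.1,.14):
  for z in(.25,.3):
    for t in(pin,hole):
      tp=np.array([t[0]+dx,t[1],z]);Cn=(C[0],C[1],tp+Rn@off,Rn@Ar)
      print(dx,z,proj(Cn,t).round(0), manip.solve_ik(tp,q))
for P in([.479,.187,.086],[.5465,-.1997,.2],[.5465,-.1997,.12]):print(manip.solve_ik(P,q))
```

```text
[-0.00018583 -0.07351817 -0.1601739 ] [-1.57925194e+01  7.34859381e-04 -2.51958789e-02]
0.06 0.25 [[320. 119.]] [-0.09722478  0.32469326 -0.35136474  1.73197823  0.12310672  1.10655531
  1.08385154]
0.06 0.25 [[320. 117.]] [ 0.17735731  0.42677894  0.13386469  1.57230982 -0.0606574   1.14657116
  1.89512862]
0.06 0.3 [[320. 116.]] [-0.0996771   0.28183584 -0.34537894  1.67012404  0.1009166   1.20717833
  1.10236648]
0.06 0.3 [[320. 115.]] [ 0.15348526  0.39113954  0.16665599  1.51181832 -0.06682172  1.24420728
  1.90002361]
0.1 0.25 [[320.  65.]] [-0.09206493  0.39333556 -0.34562531  1.63746638  0.14366952  1.13587586
  1.09677942]
0.1 0.25 [[320.  69.]] [ 0.20759368  0.49520668  0.07559323  1.46515302 -0.03878202  1.18269138
  1.85961365]
0.1 0.3 [[320.  71.]] [-0.09500993  0.35336239 -0.34093212  1.5761213   0.12293603  1.23329756
  1.11356603]
0.1 0.3 [[320.  73.]] [ 0.1872389   0.46229284  0.10594312  1.4040324  -0.04928114  1.27784406
  1.86717022]
0.14 0.25 [[320.   8.]] [-0.09028079  0.46238368 -0.33934285  1.53693     0.16197008  1.17005747
  1.1108523 ]
0.14 0.25 [[320.  18.]] [ 0.22990436  0.56670579  0.02429344  1.35008342 -0.0138619   1.22496774
  1.82589672]
0.14 0.3 [[320.  23.]] [-0.09396253  0.42538794 -0.33550934  1.47553367  0.14297945  1.26478644
  1.12595232]
0.14 0.3 [[320.  30.]] [ 0.21109933  0.53670708  0.05443446  1.2875324  -0.02873546  1.31810426
  1.8358746 ]
[-0.11555777  0.45085569 -0.37448273  2.00060182  0.24074425  0.73219512
  0.93462646]
[ 0.18879526  0.37504846  0.14543597  1.77007025 -0.0630918   1.00098254
  1.92911451]
[ 0.26669707  0.47183302  0.04785938  1.82839768 -0.02915252  0.84203678
  1.89954726]
```

Run:
```python
from h import *
q=[.5**.5,.5**.5,0,0]
manip.move_pose([.36,.36,.30],q); print(manip.current_clock())
manip.move_pose([.535,.187,.26],q); print(manip.current_clock(),manip.current_tool_pos(),manip.current_force())
C=cam("wrist");im=viewer.get_image("wrist")[:,:,::-1];cv2.imwrite("pics/w1.png",im)
np.save("w1.npy",np.array(C,dtype=object),allow_pickle=True)
```

```text
1.1833
2.1667 [0.5339649  0.18961217 0.25999555] [-0.35289045 -0.55453785 -0.40538696]
```

View pics/w1.png

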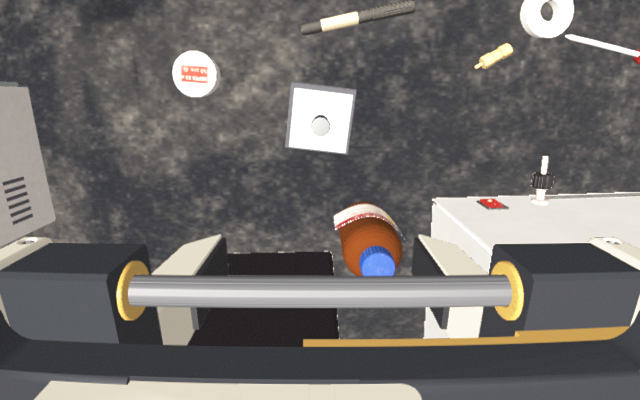

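The pin handle's top is at (320,125) in the wrist view, in the stand at about (320,118). The bottle is farther back at (372,245), and the tin is at (195,74). Next the precise centres, then the unit.

Run:
```python
from h import *
print(manip.current_tool_pos())
C=tuple(np.load("w1.npy",allow_pickle=True)); C2=cam("wrist");print(C[2],C2[2])
im=cv2.imread("pics/w1.png"); crop(im,280,75,85,85,7,"pics/w1c.png")
print("pin top",plane(C,(320.5,124),.13))
q=[.5**.5,.5**.5,0,0]
manip.move_pose([.5465+.055,-.1997,.26],q);manip.sleep(.15); print(manip.current_clock(),manip.current_tool_pos(),manip.current_force())
C=cam("wrist");im=viewer.get_image("wrist")[:,:,::-1];cv2.imwrite("pics/w2.png",im)
np.save("w2.npy",np.array(C,dtype=object),allow_pickle=True)
crop(im,260,60,120,100,6,"pics/w2c.png")
```

```text
[0.53383234 0.18999013 0.26026061]
[0.46047924 0.18895756 0.42021038] [0.46027673 0.18924735 0.42045314]
pin top [0.47855112 0.19031323 0.13      ]
3.825 [ 0.60205655 -0.19756658  0.26015146] [-0.23377301  0.34469412  0.42532152]
```

View pics/w1c.png

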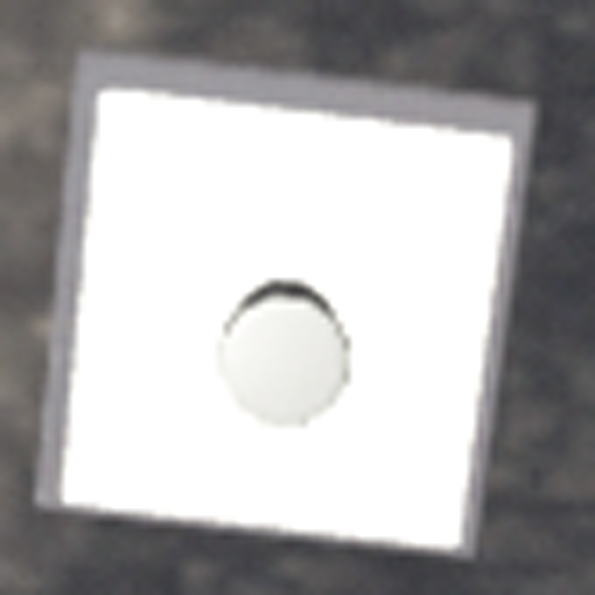

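View pics/w2.png

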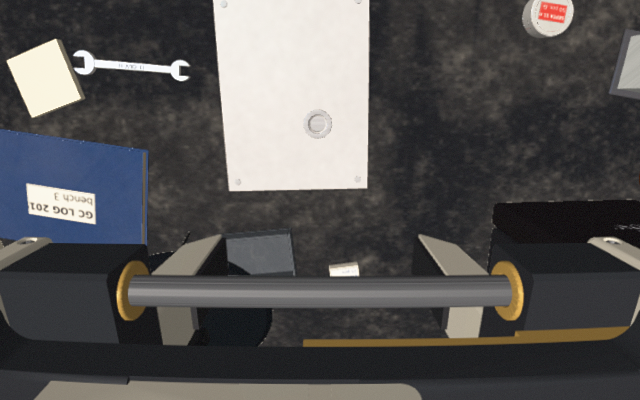

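View pics/w2c.png

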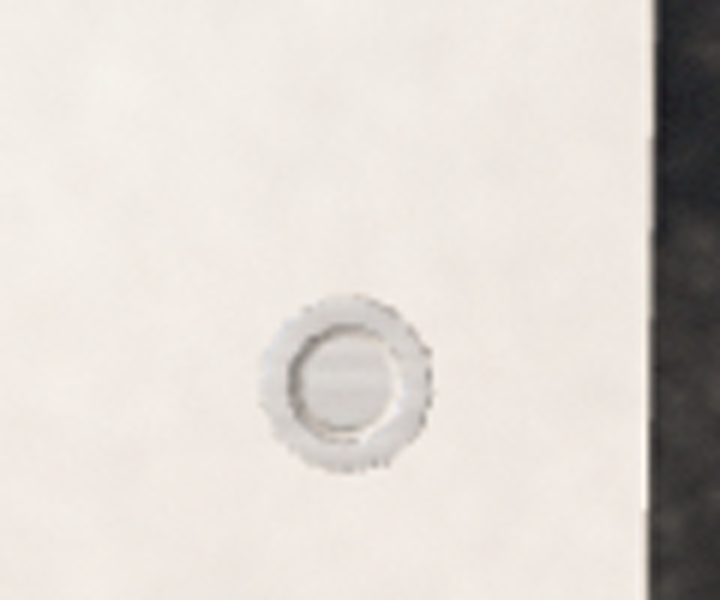

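The pin top's centre is at about (320.5,126.0), and the steel ring's outer centre is at about (317.5,123.5). Both were seen from the same relative camera pose, so a camera bias cancels when I move by their difference. Next I'll compute both and approach the pin, compensating for the TCP offset.

```bash
cat >> h.py <<'E'
Q=[.5**.5,.5**.5,0,0]
def err():
    return manip.current_tool_pos()
def go(t,vel=.15,tol=.0006,n=3,line=True):
    """move with correction of the steady offset; returns reached pos"""
    t=np.array(t,float);c=t.copy()
    for i in range(n):
        manip.servo_line(list(c),ori=Q,vel=vel if i==0 else .05); manip.sleep(.08)
        e=t-manip.current_tool_pos()
        if np.linalg.norm(e)<tol: break
        c=c+e
    return manip.current_tool_pos(),c
E
python3 - <<'E'
from h import *
C1=tuple(np.load("w1.npy",allow_pickle=True));C2=tuple(np.load("w2.npy",allow_pickle=True))
P=plane(C1,(320.3,126.1),.13);H=plane(C2,(317.5,123.4),.102);print(P,H,H-P)
np.save("PH.npy",[P,H])
manip.move_pose([.47,.185,.22],Q)
print(go([P[0],P[1],.19]),manip.current_clock(),manip.current_force(),R.from_quat(manip.current_tcp_rot()).as_matrix().round(4))
cv2.imwrite("pics/w3.png",viewer.get_image("wrist")[:,:,::-1])
b=viewer.get_image("side")[:,:,::-1];crop(b,200,80,120,120,5,"pics/s3.png")
E
```

```text
[0.48024294 0.19015663 0.13      ] [ 0.54803881 -0.19952528  0.102     ] [ 0.06779587 -0.38968191 -0.028     ]
(array([0.48049269, 0.18981251, 0.19033165]), array([0.48024294, 0.19015663, 0.19      ])) 5.8333 [ 0.64356466  0.47907844 -0.15895599] [[ 8.e-04  1.e+00 -1.e-04]
 [ 1.e+00 -8.e-04  1.e-04]
 [ 1.e-04 -1.e-04 -1.e+00]]
```

View pics/w3.png

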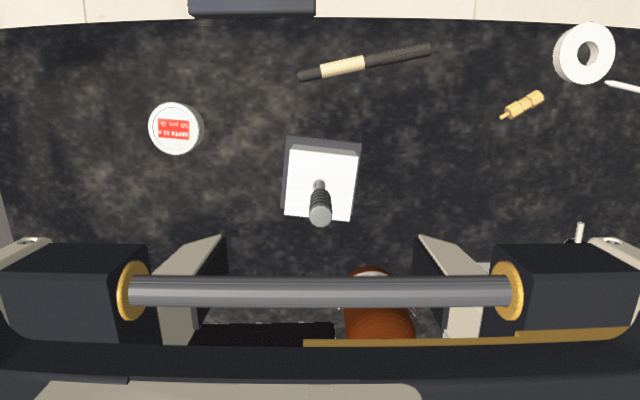

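View pics/s3.png

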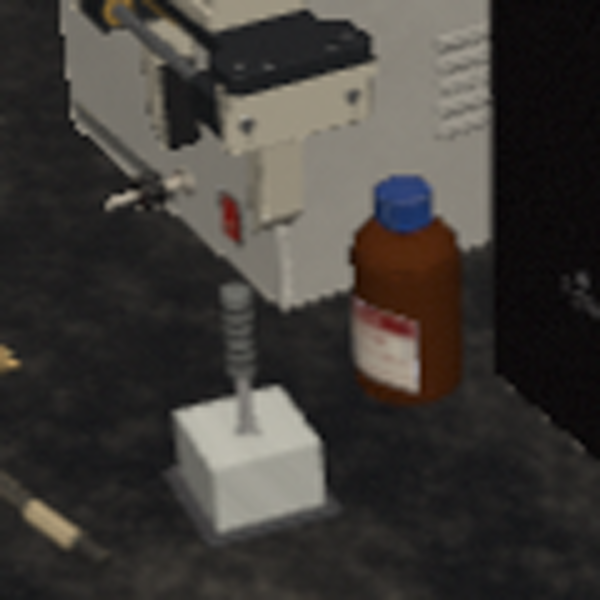

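The pin stands centred between the jaws: its top is at (320,216) and its shaft meets the stand at (319,184). I'll descend and grip, watching the forces.

Run:
```python
from h import *
C=cam("wrist"); print(plane(C,(320,215.5),.13),plane(C,(319,184),.045))
P,H=np.load("PH.npy")
print(go([P[0],P[1],.0865]))
f0=manip.current_force();print(f0,manip.current_clock())
effector.close(f_grip=25); manip.sleep(.2)
print(manip.current_force()-f0,manip.current_wrist_torque(),manip.current_finger_gap(),manip.current_tool_pos(),manip.current_clock())
```

```text
[0.48090298 0.1902982  0.13      ] [0.47953511 0.1895592  0.045     ]
(array([0.48004845, 0.19017214, 0.08615271]), array([0.48005239, 0.19013614, 0.08616417]))
[-0.37334178  0.99488814  0.02307332] 7.525
[ 0.05524373 -1.2439492   0.40915821] [ 0.06027975 -0.01700252 -0.01929684] 0.015456458752225876 [0.48008091 0.19019238 0.08619977] 8.8917
```

Run:
```python
from h import *
P,H=np.load("PH.npy")
G=manip.current_tool_pos(); np.save("G.npy",G)
manip.servo_line([G[0],G[1],G[2]+.05],ori=Q,vel=.08);print(manip.current_force(),manip.current_finger_gap())
manip.servo_line([G[0],G[1],.235],ori=Q,vel=.2)
t=G+(H-P)
manip.servo_line([t[0],t[1],.235],ori=Q,vel=.25)
print(go([t[0],t[1],.215]),t,manip.current_clock(),manip.current_force(),manip.current_finger_gap())
for n in("wrist","side","top"): cv2.imwrite(f"pics/{n}4.png",viewer.get_image(n)[:,:,::-1])
a=cv2.imread("pics/side4.png")[140:260,300:420];b=cv2.imread("pics/top4.png")[130:230,320:420]
cv2.imwrite("pics/c4.png",np.hstack([cv2.resize(a,(400,400),interpolation=2),cv2.resize(b,(400,400),interpolation=2)]))
```

```text
[ 0.0480977   0.52678531 -0.39007966] 0.015356077980512887
(array([ 0.54773009, -0.19934842,  0.21463302]), array([ 0.54770711, -0.19938803,  0.21461867])) [ 0.54787678 -0.19948953  0.05819977] 13.075 [ 0.4351505   0.1531202  -0.56725462] 0.015372817837951445
```

View pics/wrist4.png

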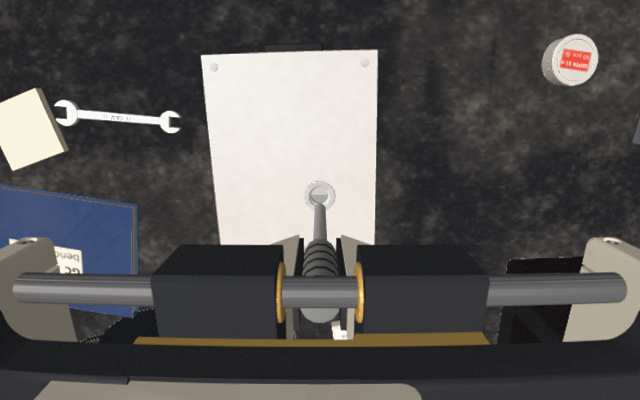

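View pics/c4.png

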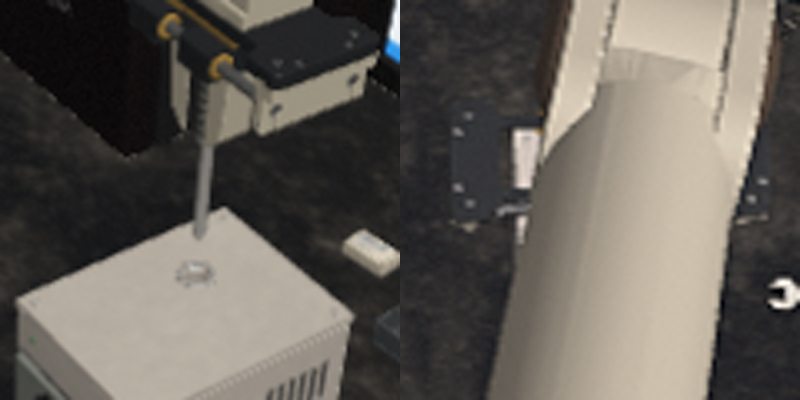

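The pin is over the ring: in the wrist view the tip is near (320,207) and the ring is at (319,194). I'll measure the tip against the ring from a crop.

Run:
```python
from h import *
im=cv2.imread("pics/wrist4.png"); crop(im,285,165,70,80,7,"pics/w4c.png")
```

```text
(no output)
```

View pics/w4c.png

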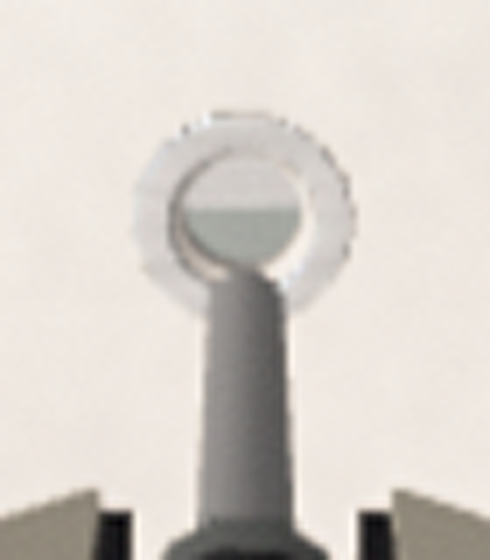

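Run:
```python
from h import *
C=cam("wrist");print(manip.current_tool_pos())
print("ring",plane(C,(285+245/7-.43,165+213.5/7-.43),.102))
for z in(.1334,.1344):print("tip front edge",plane(C,(285+247/7-.43,165+268/7-.43),z))
print("axis at tip via chamfer top", plane(C,(285+247/7-.43,165+278/7-.43),.1345))
```

```text
[ 0.54768806 -0.19936822  0.2145899 ]
ring [ 0.54778684 -0.19947183  0.102     ]
tip front edge [ 0.54511515 -0.19928076  0.1334    ]
tip front edge [ 0.54482094 -0.19928216  0.1344    ]
axis at tip via chamfer top [ 0.54586082 -0.19928166  0.1345    ]
```

```bash
cat > press.py <<'E'
from h import *
t=np.array([.5476,-.1994])  # keep current column
off=.0812
f0=manip.current_force()
stop=False
for zt in(.108,.098,.090,.082):
    manip.servo_line([t[0],t[1],zt+off],ori=Q,vel=.06)
    f=manip.current_force()-f0;print("appr",zt,f.round(2),manip.current_tool_pos().round(4),round(manip.current_clock(),2))
    if abs(f).max()>3: stop=True;print("STOP");break
E
python3 press.py
```

```text
appr 0.108 [ 0.22 -0.61 -1.07] [ 0.5475 -0.1993  0.1888] 13.8
appr 0.098 [-0.01 -0.83  0.39] [ 0.5472 -0.1993  0.1787] 14.12
appr 0.09 [ 0.3  -1.46 -0.42] [ 0.5472 -0.1993  0.1706] 14.4
appr 0.082 [0.85 0.06 0.22] [ 0.5471 -0.1992  0.1626] 14.68
```

```bash
cat > press2.py <<'E'
from h import *
p=manip.current_tool_pos();x,y=.5476,-.1994
def F(): return np.mean([manip.current_force() for _ in range(3)],0)
f0=F();ref=viewer.get_image("side").astype(int);cv2.imwrite("pics/s_pre.png",ref[:,:,::-1].astype(np.uint8))
z=p[2];contact=None
def roi(i): return i[245:300,295:345]
while z>.1245:
    d=.001 if contact is None else .0005
    z-=d
    manip.servo_line([x,y,z],ori=Q,vel=.02)
    f=F()-f0;q=manip.current_tool_pos()
    line=[round(z,4),q[2].round(4),f.round(2),round(manip.current_clock(),2)]
    if contact is None:
        if f[2]>2.5: contact=q[2];line.append("CONTACT")
    else:
        pr=contact-q[2];line.append(round(pr*1000,2))
        if pr>.0035:
            im=viewer.get_image("side").astype(int);n=(abs(roi(im)-roi(ref)).max(2)>40).sum();line.append(int(n))
            if n>60: print(*line,"RELEASED");break
        if pr>.0068: print(*line,"LIMIT");break
    print(*line)
    if f[2]>12 or abs(f[:2]).max()>6: print("FORCE STOP");break
E
python3 press2.py
```

```text
0.1616 0.1616 [-0.79 -1.1   0.04] 14.98
0.1606 0.1606 [-0.88 -0.24 -0.58] 15.23
0.1596 0.1595 [-1.16 -0.26  0.3 ] 15.48
0.1586 0.1585 [-0.57 -0.3  -0.52] 15.73
0.1576 0.1575 [-0.67 -0.97  0.36] 15.98
0.1566 0.1565 [-1.38 -0.28 -0.94] 16.23
0.1556 0.1555 [-0.11 -1.05 -0.69] 16.48
0.1546 0.1545 [-0.93 -1.46 -0.97] 16.73
0.1536 0.1535 [-0.95 -1.36 -0.74] 16.98
0.1526 0.1525 [-1.24 -1.55 -0.23] 17.23
0.1516 0.1515 [-0.72 -0.44 -1.38] 17.48
0.1506 0.1505 [-0.45 -1.44 -0.91] 17.73
0.1496 0.1495 [-1.16 -0.7  -0.69] 17.98
0.1486 0.1485 [-1.53 -1.15 -1.2 ] 18.23
0.1476 0.1475 [-0.14 -0.47  0.11] 18.48
0.1466 0.1465 [-1.28 -1.05 -1.  ] 18.73
0.1456 0.1455 [-0.44 -0.54  0.38] 18.98
0.1446 0.1445 [-0.52 -0.72 -0.33] 19.23
0.1436 0.1435 [-1.69 -0.63 -0.15] 19.48
0.1426 0.1429 [-0.41 -0.65  0.55] 19.73
0.1416 0.1422 [-1.69 -1.01  5.42] 19.98 CONTACT
0.1411 0.1418 [-2.5  -0.27  7.02] 20.23 0.42
0.1406 0.1414 [-2.3  -0.41  7.18] 20.48 0.82
0.1401 0.141 [-0.89  0.31  7.08] 20.73 1.24
0.1396 0.1405 [-2.35  1.05  8.11] 20.98 1.68
0.1391 0.1401 [-2.41 -0.09  7.94] 21.23 2.1
0.1386 0.1397 [-2.84 -0.6   8.22] 21.48 2.52
0.1381 0.1393 [-3.01  0.3   8.55] 21.73 2.94
0.1376 0.1388 [-2.88 -0.13  9.12] 21.98 3.39
0.1371 0.1383 [-2.75  1.07 10.22] 22.23 3.86 0
0.1366 0.1379 [-2.21 -0.67  9.98] 22.53 4.32 0
0.1361 0.137 [-3.49 -0.27  6.45] 22.83 5.19 428 RELEASED
```

Force fell from about 10 N to 6.5 N at about 5–6 mm of press, and the side view of the tray front changed. I'll draw the pin straight out and look.

Run:
```python
from h import *
q=manip.current_tool_pos();x,y=.5476,-.1994
manip.servo_line([x,y,.165],ori=Q,vel=.06);print(manip.current_force(),manip.current_tool_pos())
manip.servo_line([x,y,.215],ori=Q,vel=.12);manip.sleep(.1);print(manip.current_force(),manip.current_tool_pos(),manip.current_finger_gap(),manip.current_clock())
im=viewer.get_image("wrist")[:,:,::-1];cv2.imwrite("pics/w5.png",im);crop(im,285,165,70,80,5,"pics/w5c.png")
s=viewer.get_image("side")[:,:,::-1];pre=cv2.imread("pics/s_pre.png")
f=lambda i:cv2.resize(i[150:310,270:420],(375,400),interpolation=2)
cv2.imwrite("pics/s5.png",np.hstack([f(pre),f(s)]))
```

```text
[ 0.09397419  0.17962752 -1.19113663] [ 0.54738106 -0.1993749   0.16481672]
[ 0.08502616  0.02973852 -0.75877272] [ 0.54677852 -0.19914985  0.2137984 ] 0.015383490094019672 24.1833
```

View pics/s5.png

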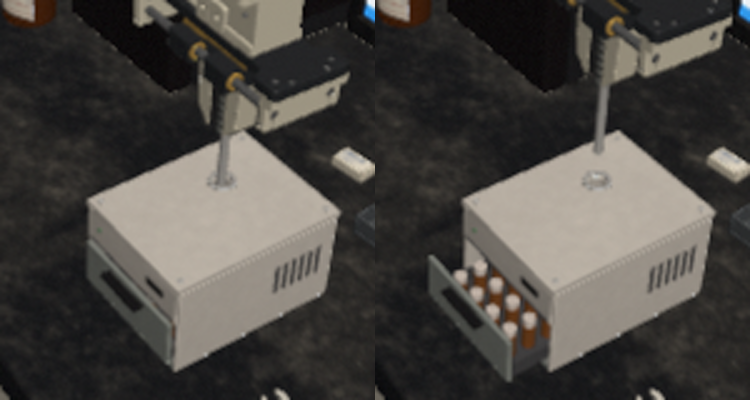

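View pics/w5c.png

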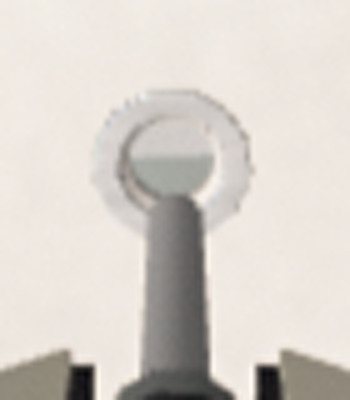

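View pics/w5.png

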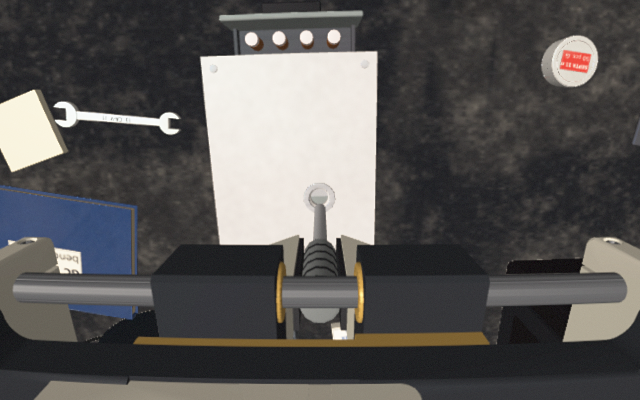

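The tray has sprung out, with vials visible in the open tray, and the pin is clear of the hole: its tip is at (320,204) in the wrist view. Next I'll carry it back over the stand and check alignment.

Run:
```python
from h import *
C=cam("wrist");p=manip.current_tool_pos()
print("tip edge-TCP", plane(C,(319.6,204.0),p[2]-.0812)-p, "before",np.array([.545115,-.199281,.1334])-[.54769,-.19937,.2146])
G=np.load("G.npy")
manip.servo_line([p[0],p[1],.235],ori=Q,vel=.15)
manip.servo_line([G[0],G[1],.235],ori=Q,vel=.25)
print(go([G[0],G[1],.15],vel=.15),G,manip.current_clock(),manip.current_force())
C=cam("wrist");im=viewer.get_image("wrist")[:,:,::-1];cv2.imwrite("pics/w6.png",im);crop(im,275,150,90,90,6,"pics/w6c.png")
s=viewer.get_image("side")[:,:,::-1];crop(s,200,80,120,120,4,"pics/s6.png")
np.save("w6.npy",np.array(C,dtype=object),allow_pickle=True)
```

```text
tip edge-TCP [-1.87361730e-03 -2.57001552e-05 -8.12000000e-02] before [-2.575e-03  8.900e-05 -8.120e-02]
(array([0.47990936, 0.19017298, 0.14960774]), array([0.47990258, 0.19014443, 0.14961881])) [0.48008091 0.19019238 0.08619977] 27.7667 [-0.19053995 -0.04560738 -0.62887092]
```

View pics/w6c.png

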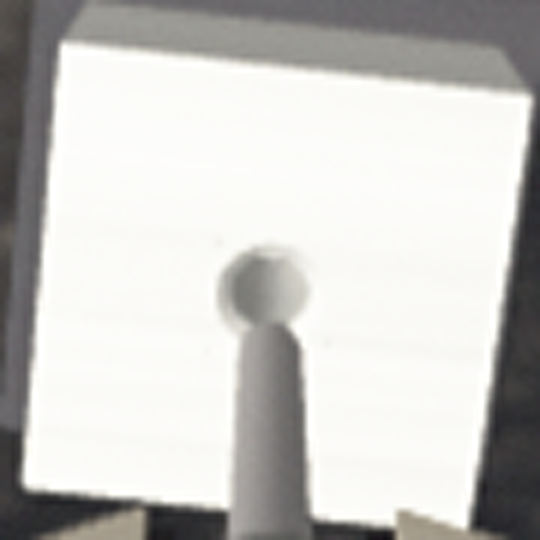

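View pics/s6.png

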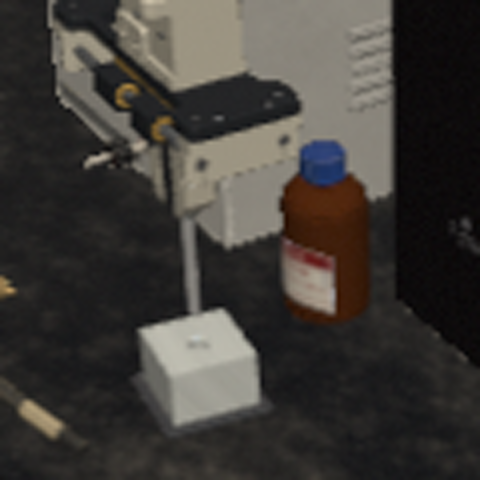

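Run:
```python
from h import *
C=tuple(np.load("w6.npy",allow_pickle=True))
f=lambda u,v:(275+u/6-.42,150+v/6-.42)
print("mouth",plane(C,f(265,288),.045),"L/R",plane(C,f(217,288),.045),plane(C,f(312,288),.045),"top",plane(C,f(265,242),.045))
print("tip edge",plane(C,f(272,322),.0684),manip.current_tool_pos())
```

```text
mouth [0.47992666 0.18944544 0.045     ] L/R [0.47992837 0.18314821 0.045     ] [0.47992489 0.19561148 0.045     ] top [0.47370164 0.18944689 0.045     ]
tip edge [0.47766266 0.19032955 0.0684    ] [0.47988806 0.19014057 0.14957933]
```

The tip is about 0.7–1 mm off the bore centre in +x and +y. I'll shift by that amount and insert slowly under a force guard.

```bash
cat > ins.py <<'E'
from h import *
x,y=.4793,.1895
print(go([x,y,.1335],vel=.05)[0])
f0=np.mean([manip.current_force() for _ in range(3)],0)
z=.1335
while z>.0835:
    z-=.004 if z>.092 else .001
    manip.servo_line([x,y,z],ori=Q,vel=.03)
    f=np.mean([manip.current_force() for _ in range(3)],0)-f0
    p=manip.current_tool_pos();print(round(z,4),p.round(4),f.round(2),round(manip.current_clock(),2))
    if f[2]>4 or np.abs(f[:2]).max()>7: print("STOP");break
E
python3 ins.py
```

```text
[0.47932796 0.18958455 0.13346114]
0.1295 [0.4792 0.1894 0.1293] [-0.61 -0.21 -0.33] 28.71
0.1255 [0.4791 0.1894 0.1253] [-0.79 -0.65  0.27] 28.99
0.1215 [0.4791 0.1894 0.1212] [-0.82 -1.28  1.29] 29.27
0.1175 [0.4791 0.1894 0.1172] [-0.95 -0.61 -0.02] 29.56
0.1135 [0.4791 0.1894 0.1132] [-0.65  0.45  0.98] 29.84
0.1095 [0.4791 0.1894 0.1092] [0.38 0.15 1.01] 30.12
0.1055 [0.4791 0.1894 0.1052] [-1.    0.17  1.41] 30.41
0.1015 [0.4791 0.1894 0.1012] [-0.45 -0.99  0.17] 30.69
0.0975 [0.4791 0.1894 0.0973] [-1.08  0.36  0.67] 30.98
0.0935 [0.4791 0.1894 0.0932] [-0.72  0.27  0.37] 31.26
0.0895 [0.4791 0.1894 0.0892] [ 0.33 -0.76  0.75] 31.54
0.0885 [0.4793 0.1895 0.0885] [-0.68 -0.98 -0.01] 31.79
0.0875 [0.4792 0.1895 0.0874] [-0.77 -0.47  0.21] 32.04
0.0865 [0.4792 0.1895 0.0864] [-0.54 -0.65  0.7 ] 32.29
0.0855 [0.4796 0.1896 0.0861] [-1.9  -1.23  5.37] 32.54
STOP
```

It bottomed at the original height (TCP z 0.0861). I'll release, retreat straight up and check.

Run:
```python
from h import *
p=manip.current_tool_pos()
manip.servo_line([p[0],p[1],.0863],ori=Q,vel=.02)
effector.open_jaws();print(manip.current_finger_gap(),manip.current_clock())
manip.servo_line([p[0],p[1],.20],ori=Q,vel=.12)
manip.servo_line([.535,.187,.26],ori=Q,vel=.2);manip.sleep(.1)
print(manip.current_clock(),manip.current_force(),manip.current_tool_pos())
C=cam("wrist");im=viewer.get_image("wrist")[:,:,::-1];cv2.imwrite("pics/w7.png",im)
s=viewer.get_image("side")[:,:,::-1];cv2.imwrite("pics/s7.png",s);cv2.imwrite("pics/t7.png",viewer.get_image("top")[:,:,::-1])
b=cv2.imread("pics/side0.png")
g=lambda i:cv2.resize(i[120:200,220:300],(400,400),interpolation=2)
cv2.imwrite("pics/c7.png",np.hstack([g(b),g(s)]))
h=im[60:180,250:400];cv2.imwrite("pics/w7c.png",cv2.resize(h,None,fx=5,fy=5,interpolation=2))
np.save("w7.npy",np.array(C,dtype=object),allow_pickle=True)
```

```text
0.09182339768905932 34.0667
35.825 [-0.88784837 -0.55520995 -0.35080707] [0.53294363 0.18686886 0.25814104]
```

View pics/c7.png

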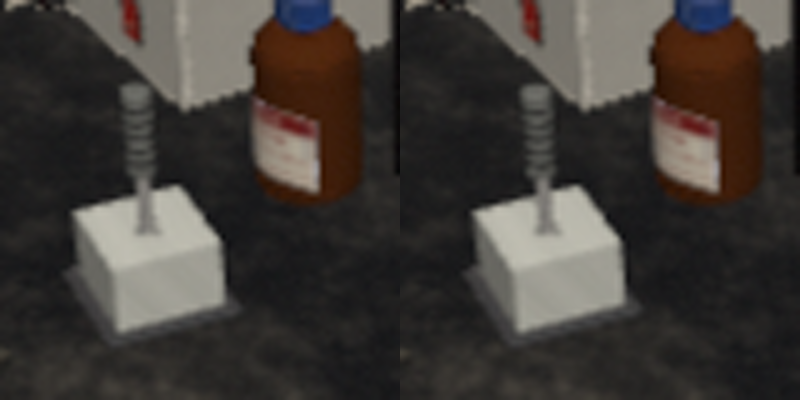

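View pics/w7c.png

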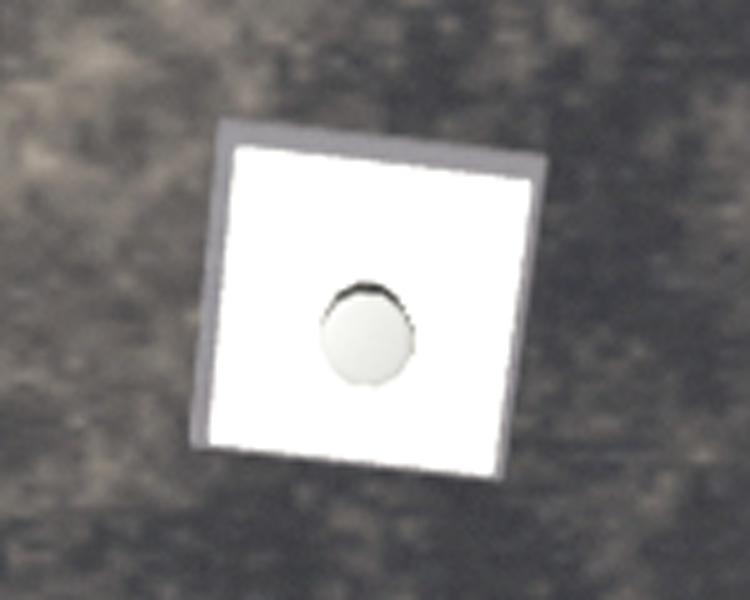

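View pics/s7.png

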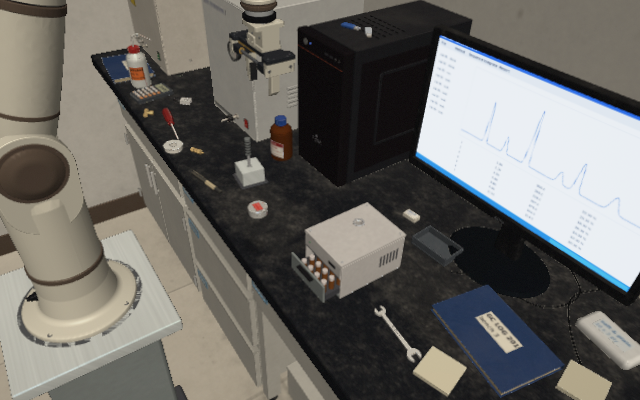

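The pin's height and lean match the starting picture (its top is at pixel (247,138), as before). The tray is out at (317,272), and the tin, bottle and spanner are unmoved. Handing in.

Run:
```python
from h import *
manip.sleep(.3);print(manip.current_joint_velocities().round(4));manip.hand_in();print(manip.current_clock())
```

```text
[-0.0004  0.      0.0018 -0.0032  0.0002  0.0019 -0.0009]
the job is handed in; nothing more can be done
the job is handed in; nothing more can be done
```

The tray is out and the release pin is back in its stand, and I handed the job in at about 36 s of the 61 s allowed.

- **Press:** I lowered the pin through the hole and felt the latch about 38 mm below the unit's top. The tray sprang out after about 5 to 6 mm of press. The highest downward force I read was about 10 N, slightly above the 8 to 9 N expected but well under the 20 N limit. About 3 N of sideways force also appeared while pressing.
- **Pin return:** The pin's tip had shifted about 0.7 mm in the grip, so I corrected by about 1 mm before inserting it. It reached the bottom at the same height it was gripped at, within about 0.1 mm, and I released it there.
- **Last checks:** The side view shows the tray open and the pin as upright and as far down as at the start. The tin, bottle and spanner look unmoved. The gripper was open and clear of everything. I judged the tray and the other items by eye and did not measure the tray's final opening.

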